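# Feel for the keyway in a press bed, leave the key in it and lock the bed

### The job

Take the bed key out of its wooden holder, reach in under the head of the terminal press, set the key's foot on the bed near either end of the bed's opening and drag it sideways, keeping it on the bed, until the foot drops into the hidden keyway; stop there and leave the key standing upright in it. Then throw the bed-lock lever beside the press fully over to the rear. Do not shove the parts box, the cutters or the soldering-iron stand.

Things in the scene. Friction and masses are not known exactly. Their poses are not given: they have to be found in the camera images.
- press: Grey bench terminal press, fixed, 410 mm high. Origin: underside of the base, below the middle of the bed; x points to the rear (away from the robot at yaw 0), y along the bed (the drag direction), z up. The level dark steel bed lies 56 mm above the origin. A column (90 mm wide) behind the bed carries a head that hangs over the bed; the front is open.
- bed_mid (a point): Middle of the bed surface, axes of the press. The opening: y -96 to +96 mm (grey cheeks beyond, 14 mm higher), x -42 mm (apron flush with the bed in front, to x -85) to +42 mm (backstop, 54 mm high). Hidden in it one straight keyway runs along x from -42 to +42 mm, 13.5 mm wide, 16 mm deep, its centre anywhere between y -34 and +34 mm, different each time.
- bed_end (a point): Point on the bed surface at the +y end of the opening, 96 mm from bed_mid, where the cheek begins; the other end lies as far to -y.
- head_edge (a point): Middle of the lower front edge of the press head, 45 mm in front of bed_mid and 259 mm above it. The head reaches 110 mm to either side and back over the whole bed; a round ram nose, 60 mm in diameter, hangs 75 mm below it, its axis 85 mm behind this edge. A vertical tool does not fit over the bed: come from the front, the tool leaning back 27 to 45 degrees.
- key: Bed key, loose, 0.18 to 0.29 kg. Origin: centre of the underside of its foot, an upright steel blade 60 mm long (its x), 10 mm thick (its y), 40 mm high. A flat black handle, 85 mm long, 22 wide, 12 thick (along y), rises from the blade's top leaning 35 degrees to the key's -x, up to 112 mm height. It starts upright in the holder; in the keyway its x is the press's x, handle to the front.
- key_grip (a point): Grip point on the middle of the key's handle, with the key's axes: 36 mm to -x and 87 mm above the key's origin. Pinch the 12 mm thickness (along the key's y) with the tool leaning about like the handle, 27 to 40 degrees, fingertips pointing down and to the key's +x.
- holder: Fixed wooden block 100 x 60 x 35 mm (x, y, z) with a pocket 66 x 14 mm, 25 mm deep, in which the key stands, blade along x. Origin: centre of the underside.
- lever (a joint): Bed-lock lever on the -y side of the press, angle in rad: near 0 it leans 0.5 rad from vertical to the front (-x of the press, unlocked); 1.0, its stop, is as far over to the rear (locked). Its axis runs along the press's y at x 0, y -215 mm, z 45 mm of press. It stays where it is left; the ball takes about 2 N to move.
- lever_tip (a point): Centre of the lever's black ball, 28 mm in diameter, 80 mm from the lever's axis; the bar below it is 12 mm thick.
- partsbox: Bystander: open grey parts box with dividers, 130 x 90 x 30 mm. Origin: centre of the underside.
- cutters: Bystander: wire cutters with orange handles, 150 mm long, 70 mm wide, 18 mm high, lying flat along their x. Origin: about the middle, on the table.
- ironstand: Bystander: black soldering-iron stand 150 x 90 mm with an iron sticking up out of it to 215 mm height, leaning to the stand's +x. Origin: centre of the underside.
Mind the look-alikes: they are no part of the job. Several things have the shape of the key; the one meant has the colours described above.

How it is judged:
By the outcome, as a careful person would: the job done as asked, in the order asked, and still so for the second after the job is handed in, with the robot touching nothing.
It also fails if it takes over 72 s, if anything falls off the work surface, if the arm or the gripper's body presses on something with over 40 N, if the wrist force passes 120 N, or if a joint passes its speed limit or range.

### The arm

A 6-joint arm with a two-finger parallel gripper is mounted at the origin on the work surface. World frame = base frame: x ahead of the robot, y to its left, z up, the work surface at z = 0. Lengths are in m, angles in rad, forces in N, time in s.
With the tool pointing down it reaches from about 0.3 to 0.875 m from the base axis. Payload 6.4 kg.
Tool frame: the origin (TCP) lies between the finger pads; the fingertips stand ctrl.tip_extent ahead of it and the grasp point (between the pads) is the TCP (ctrl.tip_extent is the distance from the TCP to the fingertips, in m); z points along the fingers, y is the line along which they close (so a half turn about z gives the same grasp; the last joint's range is limited). The gripper opens to 85 mm and grips with 20 to 120 N. Pads are 22 mm wide; open, the fingers measure 114 mm over their backs; the gripper's body (76 mm by 85 mm) begins 54 mm behind the grasp point. The pads swing forward as they close: fully open they stand 13 mm farther back than shut.
Start: joints at [1.105, 0.181, 1.607, -0, 1.354, -0.206], TCP at [0.148, 0.556, 0.25] pointing down, gripper open.
Joint ranges: [-2.99, 2.99], [-0.89, 2.07], [0.3, 2.58], [-1.14, 4.28], [0, 2.63], [-3.12, 3.12]. Speed limits (rad/s): [2.57, 2.57, 3.01, 3.14, 3.14, 3.14].

### API

Orientations are given as a unit quaternion [w, x, y, z].
In Python, from bench import ctrl gives the robot as it stands.
- The arm moves only by the tool send_rows, never from a script. Its arguments are lists of equal length, an entry for each row: "dr": the turn, a rotation vector about the tool's x, y, z in units of 6 degrees (1.0 is 6 degrees), a list of three; "xyz": the shift along the tool's x, y, z in cm, a list of three; "jaw": the opening in per cent of the stroke, from 0 (shut) to 100 (fully open). In form: {"dr": [[wx, wy, wz], ...], "xyz": [[dx, dy, dz], ...], "jaw": [jaw, ...]}. A call has exactly 8 rows; each row is the pose to reach, as a shift and turn from the pose commanded when the call began, along the tool's axes at that moment; what a row does not reach only later rows make up. A row lasts 1/8 s, in which the tool goes at most 62.5 mm and 10.7 degrees, less where a joint would pass 70% of its speed; a pose out of reach is approached as far as the arm can. A call with a gripper value outside its range is refused whole. The fingers move at their own pace and stop on an object; the grip force is fixed at half the most. Time passes only in rows, so rows that repeat a pose let the fingers close, or fill a call up. It gives the time, the measured TCP pose, the force, the opening and the grip force at its end, in the units of the state.
- ctrl.get_obs(): the state, without advancing time (a new reading comes with each control period).
- ctrl.camera(name): name is "scene" or "side" or "wrist"; returns the picture (420x560x3 uint8, red, green, blue); there is no depth.
- ctrl.calibration(name): a dict with "camera_matrix" (3x3 intrinsics, pixels), "world_from_camera" (4x4, takes a point from camera to world coordinates). Camera axes: x right, y up, looking along -z (the intrinsics and any distortion apply to the point x, -y, -z); pixel columns grow to the right and rows downward; lengths in m; the calibration is good to about 2 mm. A picture is of the moment at which its call begins: read the wrist's pose just before it. calibration takes no time and is no camera call; for the wrist camera it gives the pose at the moment of the call.
- ctrl.hand_in(): hands the job in; it is judged then, once.
The state is a dict: "time_s": time; "q": joint angles; "dq": joint speeds; "joint_efforts": joint torques, N m; "eef_pos": TCP position; "eef_rot": TCP orientation; "wrist_force": force on the tool from outside, world axes, zero at the start; "torque": the same for the moment, N m; "opening": opening from 0.0 (shut) to 1.0 (fully open); "grasp_force": force on a finger pad.
Only numpy, scipy, OpenCV 4.12 (cv2) and the standard library are available. Lean on these libraries where they do the work, as an engineer would, in place of code of your own. Each camera call takes 0.05 s, during which the arm holds its last target. There are 200 camera calls.

## Working session

There is one attempt and no reset: what is moved stays moved. The work goes in short steps, Python scripts to look and compute and a tool call to move; the robot and the scene stay as the last step left them, time stands still between calls to the robot, and variables do not carry over. Pictures are saved under pics/ and viewed, at most 10 in all, crops included, and the job is handed in when it is done.

Besides the shell and the picture viewer there is one more tool, called after "Emit:" by a JSON object that holds its "method" and its "body", one argument or row to a line. send_rows: Moves the arm, as the interface text tells. Its arguments: {"type":"object","properties":{"dr":{"type":"array","items":{"type":"array","items":{"type":"number"}}},"xyz":{"type":"array","items":{"type":"array","items":{"type":"number"}}},"jaw":{"type":"array","items":{"type":"number"}}},"required":["dr","xyz","jaw"]}

```bash
mkdir -p pics; ls
python3 - <<'E'
from bench import ctrl
import cv2
print(ctrl.get_obs(), ctrl.tip_extent)
for n in ["scene","side"]:
    c=ctrl.calibration(n); print(n,c)
    cv2.imwrite(f"pics/{n}0.png",ctrl.camera(n)[:,:,::-1])
E
```

```text
pics
{'time_s': 0.0, 'q': array([ 1.10468971e+00,  1.81544970e-01,  1.60801646e+00,  4.09989566e-07,
        1.35383129e+00, -2.06326937e-01]), 'dq': array([ 0.00229159, -0.00115885,  0.00208017,  0.00100562,  0.00086928,
        0.00082159]), 'joint_efforts': array([ 1.37249517e-04, -4.44857669e+01, -3.51336980e+01, -1.28583524e-04,
        9.15859826e-03,  2.15378350e-05]), 'eef_pos': array([0.14745189, 0.55522049, 0.24937785]), 'eef_rot': array([-2.97125992e-04,  1.29524903e-01,  9.91575761e-01, -8.49573466e-04]), 'wrist_force': array([0.69833816, 1.12232509, 0.11293921]), 'torque': array([0.03148933, 0.03184989, 0.00758771]), 'grasp_force': 0.0, 'opening': 0.9992718271960163} 0.019
scene {'camera_matrix': array([[536.98286187,   0.        , 274.07676348],
       [  0.        , 536.98286187, 207.35833621],
       [  0.        ,   0.        ,   1.        ]]), 'world_from_camera': array([[ 0.98664859, -0.10745239,  0.12238683,  0.67058366],
       [ 0.16213036,  0.71925712, -0.6755612 , -0.92890657],
       [-0.01543693,  0.68638413,  0.72707532,  1.18747308],
       [ 0.        ,  0.        ,  0.        ,  1.        ]])}
side {'camera_matrix': array([[422.11958339,   0.        , 276.08806028],
       [  0.        , 422.11958339, 214.46015739],
       [  0.        ,   0.        ,   1.        ]]), 'world_from_camera': array([[-0.99091097,  0.07705013, -0.11026665,  0.3392696 ],
       [-0.1344664 , -0.59034984,  0.79586799,  1.01838782],
       [-0.00377417,  0.80346148,  0.59534478,  0.94455927],
       [ 0.        ,  0.        ,  0.        ,  1.        ]])}
```

View pics/scene0.png

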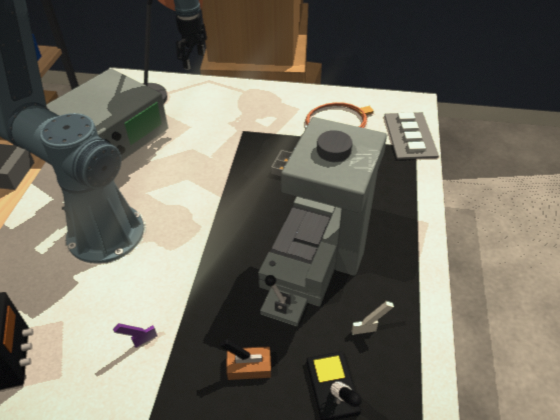

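View pics/side0.png

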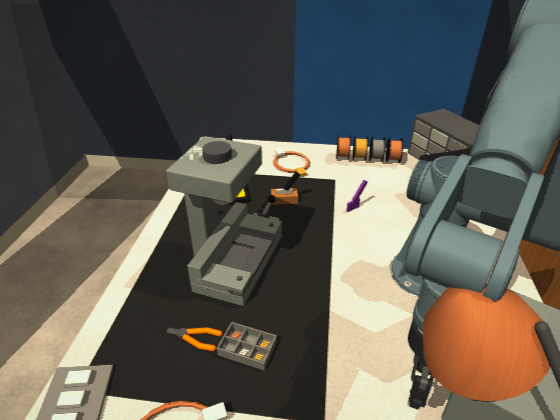

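The scene view shows the press in the middle, with its bed near (305,235), the lever ball near (270,281), and the holder with the key near (248,360). The iron stand is at (332,385). In the side view the parts box and cutters are on the press's +y side. I'll enlarge both next.

Run:
```python
import cv2,numpy as np
a=cv2.imread("pics/scene0.png")[185:395,220:365]; b=cv2.imread("pics/side0.png")[165:310,180:312]
def up(i,s):
    return cv2.convertScaleAbs(cv2.resize(i,None,fx=s,fy=s,interpolation=cv2.INTER_CUBIC),alpha=1.5,beta=10)
def grid(i,s,x0,y0,st=20):
    for v in range(-(-x0//st)*st,x0+int(i.shape[1]/s),st):
        x=int((v-x0)*s); cv2.line(i,(x,0),(x,6),(0,255,255)); cv2.putText(i,str(v),(x,16),0,.35,(0,255,255))
    for v in range(-(-y0//st)*st,y0+int(i.shape[0]/s),st):
        y=int((v-y0)*s); cv2.line(i,(0,y),(6,y),(0,255,255)); cv2.putText(i,str(v),(8,y+4),0,.35,(0,255,255))
    return i
A=grid(up(a,2.8),2.8,220,185); B=grid(up(b,2.9),2.9,180,165)
o=np.zeros((max(A.shape[0],B.shape[0]),A.shape[1]+B.shape[1],3),np.uint8)
o[:A.shape[0],:A.shape[1]]=A;o[:B.shape[0],A.shape[1]:]=B
print(o.shape);cv2.imwrite("pics/crop1.png",o)
```

```text
(588, 789, 3)
```

View pics/crop1.png

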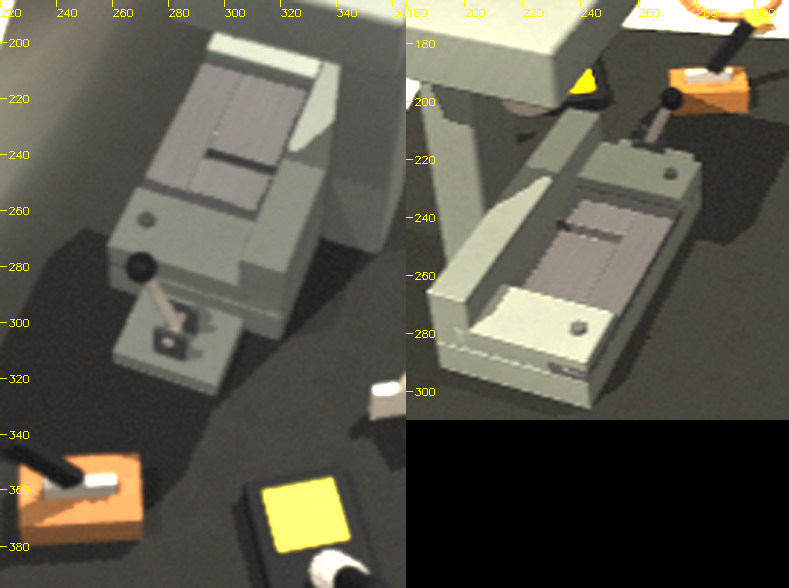

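Both views show the press clearly, and the keyway is visible as a dark stripe (scene about (303,243), side about (242,234)). In the scene view the bed's +y corners are at (294,208) and (331,217), and the ball is at (271,280). The holder's top corners are near (227,350), (270,346), (271,372) and (227,372).

```bash
cat > h.py <<'E'
import numpy as np, cv2
from bench import ctrl
def ray(n,p,cal=None):
    c=cal or ctrl.calibration(n); K=c["camera_matrix"]; T=c["world_from_camera"]
    d=np.array([(p[0]-K[0,2])/K[0,0],-(p[1]-K[1,2])/K[1,1],-1.]); d=T[:3,:3]@d
    return T[:3,3],d/np.linalg.norm(d)
def plane(n,p,z,cal=None):
    o,d=ray(n,p,cal); return o+d*(z-o[2])/d[2]
def tri(p,q,a="scene",b="side"):
    o1,d1=ray(a,p);o2,d2=ray(b,q)
    s=np.linalg.lstsq(np.c_[d1,-d2],o2-o1,rcond=None)[0]
    x,y=o1+s[0]*d1,o2+s[1]*d2
    return (x+y)/2,np.linalg.norm(x-y)
E
python3 - <<'E'
from h import *
np.set_printoptions(precision=4,suppress=True)
S=lambda x,y:(220+x/2.8,185+y/2.8)
D=lambda x,y:(180+(x-406)/2.9,165+y/2.9)
for nm,n,p,z in [("bed front +y",'scene',S(208,65),.056),("bed rear +y",'scene',S(310,90),.056),("bed front low",'scene',S(147,178),.056),("bed rear low",'scene',S(255,210),.056),
 ("bed rear -y",'side',D(580,197),.056),("bed front -y",'side',D(682,212),.056),("bed front hi",'side',D(612,315),.056),
 ("kw front sc",'scene',S(205,153),.056),("kw rear sc",'scene',S(273,169),.056),("kw rear sd",'side',D(560,226),.056),("kw front sd",'side',D(620,240),.056),
 ("hold A",'scene',S(20,462),.035),("B",'scene',S(141,452),.035),("C",'scene',S(143,523),.035),("D",'scene',S(19,530),.035),
 ("sA",'side',D(669,70),.035),("sC",'side',D(748,88),.035),("sD",'side',D(673,92),.035),
 ("blade fl",'scene',S(44,497),.05),("blade rr",'scene',S(117,475),.05),("blade rl",'scene',S(117,487),.05)]:
    print(nm,plane(n,p,z)[:2])
print(tri(S(142,267),D(671,99)))
E
```

```text
bed front +y [0.5385 0.1277]
bed rear +y [0.6456 0.1084]
bed front low [ 0.5007 -0.0294]
bed rear low [ 0.6082 -0.0523]
bed rear -y [ 0.6094 -0.0512]
bed front -y [ 0.4893 -0.0397]
bed front hi [0.538  0.1331]
kw front sc [0.5517 0.0101]
kw rear sc [ 0.6196 -0.    ]
kw rear sd [0.6212 0.0022]
kw front sd [0.5505 0.0169]
hold A [ 0.442 -0.332]
B [ 0.5414 -0.3071]
C [ 0.5538 -0.3701]
D [ 0.4547 -0.3918]
sA [ 0.5513 -0.3608]
sC [ 0.4409 -0.331 ]
sD [ 0.5384 -0.3088]
blade fl [ 0.4714 -0.3675]
blade rr [ 0.527  -0.3389]
blade rl [ 0.5289 -0.3495]
(array([ 0.5213, -0.1755,  0.1159]), np.float64(0.0008057350532957866))
```

```bash
cat >> h.py <<'E'
from scipy.spatial.transform import Rotation as Ro
def tool(yaw,lean):
    "tool y along heading's y, fingers down and forward by lean (deg)"
    s,c=np.sin(np.radians(lean)),np.cos(np.radians(lean))
    return Ro.from_euler('z',yaw,degrees=True)*Ro.from_matrix(np.array([[-c,0,s],[0,1,0],[-s,0,-c]]))
def cur():
    o=ctrl.get_obs(); w,x,y,z=o["eef_rot"]; return np.array(o["eef_pos"]),Ro.from_quat([x,y,z,w])
def go(pos,R,frm=None):
    p,R0=frm or cur()
    print("dr",np.round(np.degrees((R0.inv()*R).as_rotvec())/6,2).tolist(),"xyz",np.round(R0.inv().apply(np.array(pos)-p)*100,2).tolist())
    return np.array(pos),R
E
python3 - <<'E'
from h import *
np.set_printoptions(precision=4,suppress=True)
c=ctrl.calibration("wrist"); p,R=cur(); T=c["world_from_camera"]
print(c["camera_matrix"], R.inv().apply(T[:3,3]-p), R.inv().as_matrix()@T[:3,:3])
go([.36,.08,.36],tool(-12,38))
E
```

```text
[[318.2759   0.     278.7045]
 [  0.     318.2759 212.9475]
 [  0.       0.       1.    ]] [ 0.0838 -0.0002 -0.1239] [[-0.0009  0.9458  0.3249]
 [ 1.      0.0008  0.0003]
 [ 0.      0.3249 -0.9458]]
dr [-0.17, -6.34, -0.46] xyz [-32.75, -40.49, -11.0]
```

Emit:
{"method": "send_rows", "body": {
  "dr": [
    [-0.17,-6.34,-0.46],
    [-0.17,-6.34,-0.46],
    [-0.17,-6.34,-0.46],
    [-0.17,-6.34,-0.46],
    [-0.17,-6.34,-0.46],
    [-0.17,-6.34,-0.46],
    [-0.17,-6.34,-0.46],
    [-0.17,-6.34,-0.46]
  ],
  "xyz": [
    [-3,-4,-6],
    [-8,-9,-11],
    [-13,-15,-11],
    [-18,-21,-11],
    [-23,-28,-11],
    [-28,-35,-11],
    [-32.75,-40.5,-11],
    [-32.75,-40.5,-11]
  ],
  "jaw": [100,100,100,100,100,100,100,100]
}}

```text
time_s: 1.1
eef_pos: [0.3316, 0.146, 0.3589]
eef_rot: [0.323, 0.099, 0.941, -0.033]
wrist_force: [0.7, 0.7, -0.5]
opening: 0.997
grasp_force: 0.0
```

Run:
```python
from h import *
im=ctrl.camera("wrist"); c=ctrl.calibration("wrist"); np.savez("w1.npz",**c)
print(cur()[0])
b=cv2.resize(im[:,:,::-1],None,fx=1.42,fy=1.42,interpolation=cv2.INTER_CUBIC)
cv2.imwrite("pics/w1.png",im[:,:,::-1]);cv2.imwrite("pics/w1b.png",cv2.convertScaleAbs(b,alpha=1.4,beta=10))
```

```text
[0.33486071 0.1378818  0.35936566]
```

View pics/w1b.png

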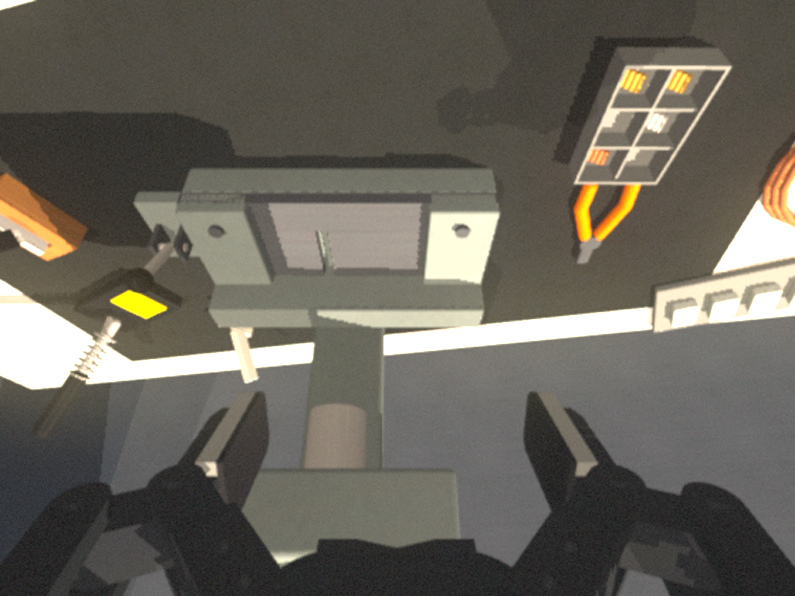

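The wrist view (front of the press at the top, +y to the right) shows the steel bed spanning about (250,203) to (427,205) at the front and (275,271) to (421,270) at the rear, with a shadow strip by the -y cheek. The keyway runs from about (322,232) to (331,270). I'll cast these points and check them against the given sizes.

Run:
```python
from h import *
np.set_printoptions(precision=4,suppress=True)
c=dict(np.load("w1.npz")); c2=ctrl.calibration("wrist"); print(c2["world_from_camera"][:3,3]-c["world_from_camera"][:3,3])
f=lambda x,y,z:print((x,y),plane("",(x/1.42,y/1.42),z,c)[:2])
for p in [(250,203,.056),(427,205,.056),(275,271,.056),(421,270,.056),(322,232,.056),(331,270,.056),
 (248,200,.07),(272,281,.07),(428,205,.07),(424,280,.07),(188,200,.07),(213,283,.07),(498,202,.07),(487,280,.07),(185,198,.07),(497,198,.07)]: f(*p)
for P in [(.5213,-.1755,.1159)]:
    T=np.linalg.inv(c["world_from_camera"]); q=T[:3,:3]@P+T[:3,3]; K=c["camera_matrix"]
    print("ball px",1.42*(K[0,0]*q[0]/-q[2]+K[0,2]),1.42*(K[1,1]*-q[1]/-q[2]+K[1,2]))
# cheek & edge lines in hsv: brightness profile across bed row
im=cv2.cvtColor(cv2.imread("pics/w1.png"),cv2.COLOR_BGR2GRAY)
for r in (150,170,180): print(r,im[r,170:305:1].tolist())
```

```text
[0. 0. 0.]
(250, 203) [ 0.4973 -0.059 ]
(427, 205) [0.5412 0.1237]
(275, 271) [ 0.6137 -0.0857]
(421, 270) [0.6523 0.0974]
(322, 232) [ 0.557  -0.0006]
(331, 270) [ 0.6273 -0.0148]
(248, 200) [ 0.481  -0.0498]
(272, 281) [ 0.6156 -0.0885]
(428, 205) [0.5276 0.1265]
(424, 280) [0.6554 0.1003]
(188, 200) [ 0.4677 -0.1091]
(213, 283) [ 0.6032 -0.1642]
(498, 202) [0.539  0.1964]
(487, 280) [0.6727 0.1779]
(185, 198) [ 0.4646 -0.1104]
(497, 198) [0.5332 0.1956]
ball px 152.19952844507046 275.865311795745
150 [99, 87, 72, 54, 50, 48, 53, 54, 55, 64, 60, 62, 66, 65, 67, 64, 67, 65, 66, 68, 84, 102, 104, 106, 107, 108, 108, 105, 110, 107, 105, 106, 108, 109, 108, 108, 106, 107, 108, 107, 107, 106, 107, 107, 108, 108, 106, 107, 107, 105, 107, 106, 108, 107, 107, 108, 106, 106, 107, 104, 105, 105, 106, 107, 106, 105, 107, 107, 103, 107, 109, 107, 108, 105, 109, 106, 107, 108, 104, 109, 107, 108, 106, 105, 107, 109, 106, 108, 107, 106, 108, 105, 106, 107, 106, 107, 107, 108, 109, 107, 109, 109, 108, 109, 106, 107, 111, 106, 106, 106, 109, 108, 110, 107, 106, 108, 109, 108, 108, 108, 107, 108, 1
[... 653 characters left out ...]
 107, 97, 76, 68, 69, 67, 66, 75, 126, 163, 174, 173]
180 [100, 102, 102, 101, 103, 101, 103, 101, 102, 100, 101, 104, 98, 84, 65, 55, 54, 49, 54, 55, 62, 67, 66, 66, 64, 67, 63, 61, 63, 66, 84, 96, 106, 109, 106, 106, 107, 105, 106, 107, 107, 104, 108, 107, 105, 106, 109, 107, 105, 106, 107, 106, 106, 105, 104, 91, 70, 83, 105, 87, 87, 98, 100, 94, 104, 105, 107, 107, 105, 107, 107, 106, 107, 104, 104, 106, 105, 104, 108, 108, 107, 106, 106, 107, 107, 106, 107, 103, 107, 107, 106, 108, 108, 107, 108, 105, 108, 107, 108, 109, 106, 108, 106, 107, 109, 107, 107, 108, 108, 106, 107, 106, 106, 108, 107, 109, 105, 105, 108, 106, 106, 104, 109, 104, 95, 73, 67, 67, 68, 78, 128, 168, 177, 177, 176]
```

The calibration was read after the picture while the arm was still moving, so I'll retake it.

Run:
```python
from h import *
for i in range(2):
    print(cur()[0]); c=ctrl.calibration("wrist"); im=ctrl.camera("wrist")
np.savez("w2.npz",**c); print(cur()[0])
cv2.imwrite("pics/w2.png",im[:,:,::-1])
b=im[110:250,90:370,::-1]
b=cv2.convertScaleAbs(cv2.resize(b,None,fx=2.8,fy=2.8,interpolation=cv2.INTER_CUBIC),alpha=1.5,beta=10)
for v in range(100,370,20): cv2.putText(b,str(v),(int((v-90)*2.8),10),0,.35,(0,255,255))
for v in range(120,250,20): cv2.putText(b,str(v),(0,int((v-110)*2.8)+4),0,.35,(0,255,255))
cv2.imwrite("pics/w2b.png",b)
```

```text
[0.33486071 0.1378818  0.35936566]
[0.33381746 0.14041201 0.35939602]
[0.33287925 0.14310551 0.35924031]
```

View pics/w2b.png

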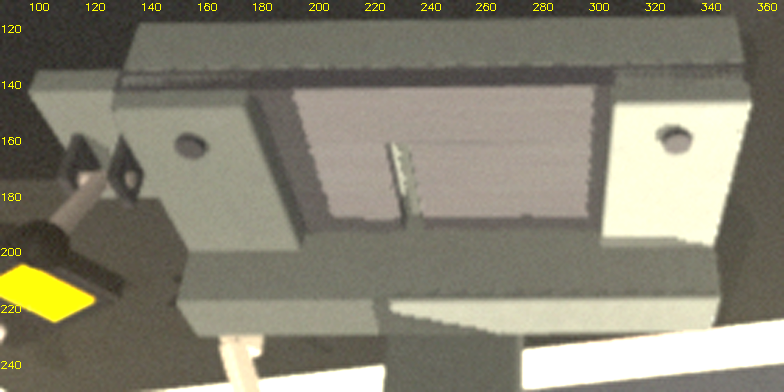

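Run:
```python
from h import *
np.set_printoptions(precision=4,suppress=True)
c=dict(np.load("w2.npz"))
f=lambda x,y,z:plane("",(x/2.8+90,y/2.8+110),z,c)
P={k:f(*v) for k,v in dict(LF=(248,95,.07),LR=(300,250,.07),RF=(615,103,.07),RR=(602,240,.07),KF=(397,143,.056),KR=(411,222,.056),
 bLF=(292,90,.056),bLR=(328,217,.056),bRF=(594,86,.056),bRR=(590,216,.056),backL=(300,235,.056),backR=(603,228,.056),OL=(112,105,.07),OR=(750,103,.07),ball=(38,240,.116)).items()}
for k,v in P.items(): print(k,v[:2])
a=lambda p,q:np.degrees(np.arctan2(*(P[q]-P[p])[[1,0]]))
print([ (s,round(a(*s.split()),1)) for s in ["LF LR","RF RR","KF KR","bLF bLR","bRF bRR"]],[ (s,round(a(*s.split())-90,1)) for s in ["LF RF","LR RR","bLF bRF","bLR bRR","backL backR","OL OR"]])
```

```text
LF [ 0.4857 -0.0434]
LR [ 0.6193 -0.0769]
RF [0.5342 0.1407]
RR [0.6525 0.115 ]
KF [0.5518 0.0127]
KR [ 0.6244 -0.0042]
bLF [ 0.4998 -0.0277]
bLR [ 0.6074 -0.0541]
bRF [0.5334 0.1303]
bRR [0.6442 0.1093]
backL [ 0.6213 -0.0799]
backR [0.6587 0.1154]
OL [ 0.4763 -0.1162]
OR [0.5502 0.2095]
ball [ 0.52   -0.1787]
[('LF LR', np.float64(-14.1)), ('RF RR', np.float64(-12.2)), ('KF KR', np.float64(-13.1)), ('bLF bLR', np.float64(-13.8)), ('bRF bRR', np.float64(-10.7))] [('LF RF', np.float64(-14.8)), ('LR RR', np.float64(-9.8)), ('bLF bRF', np.float64(-12.0)), ('bLR bRR', np.float64(-12.7)), ('backL backR', np.float64(-10.9)), ('OL OR', np.float64(-12.8))]
```

The sizes agree: the opening measures 192 mm and the ball is at y -216 mm. I get press yaw ≈ -12.8°, bed_mid ≈ (0.599, 0.028) and the keyway at y ≈ -25 mm. Next is the key: holder centre ≈ (0.499, -0.351), yaw ≈ 13°.

Run:
```python
from h import *
R=tool(13,36); g=np.array([.463,-.3585,.097])
go(g-.13*R.as_matrix()[:,2],R)
```

```text
dr [-2.56, 0.31, -3.44] xyz [-3.75, -49.42, 22.64]
```

Emit:
{"method": "send_rows", "body": {
  "dr": [
    [-0.5,0,-0.7],
    [-1,0.1,-1.4],
    [-1.5,0.2,-2.1],
    [-2,0.3,-2.8],
    [-2.56,0.31,-3.44],
    [-2.56,0.31,-3.44],
    [-2.56,0.31,-3.44],
    [-2.56,0.31,-3.44]
  ],
  "xyz": [
    [-0.5,-6,1],
    [-1,-12,4],
    [-1.5,-18,7],
    [-2,-24,10],
    [-2.5,-30,13],
    [-3,-36,16],
    [-3.3,-41,19],
    [-3.5,-46,21]
  ],
  "jaw": [80,60,50,50,50,50,50,50]
}}

```text
time_s: 2.25
eef_pos: [0.3795, -0.1227, 0.2697]
eef_rot: [0.306, -0.115, 0.944, 0.037]
wrist_force: [1.5, -0.7, 0.4]
opening: 0.502
grasp_force: 0.0
```

Run:
```python
from h import *
R=tool(13,36); g=np.array([.463,-.3585,.097]);print(cur()[0])
go(g-.13*R.as_matrix()[:,2],R)
```

```text
[ 0.37946209 -0.12269283  0.26970312]
dr [0.09, -0.01, 0.13] xyz [8.19, -24.77, 2.42]
```

Emit:
{"method": "send_rows", "body": {
  "dr": [
    [0.09,0,0.13],
    [0.09,0,0.13],
    [0.09,0,0.13],
    [0.09,0,0.13],
    [0.09,0,0.13],
    [0.09,0,0.13],
    [0.09,0,0.13],
    [0.09,0,0.13]
  ],
  "xyz": [
    [1.5,-5,0.5],
    [3,-10,1],
    [5,-15,1.5],
    [6.5,-20,2],
    [8.2,-24.8,2.4],
    [8.2,-24.8,2.4],
    [8.2,-24.8,2.4],
    [8.2,-24.8,2.4]
  ],
  "jaw": [50,50,50,50,50,50,50,50]
}}

```text
time_s: 3.25
eef_pos: [0.4387, -0.3546, 0.2401]
eef_rot: [0.268, -0.072, 0.96, 0.038]
wrist_force: [0.1, -0.1, 0.0]
opening: 0.5
grasp_force: 0.0
```

Run:
```python
from h import *
print(cur()[0]); c=ctrl.calibration("wrist"); im=ctrl.camera("wrist"); np.savez("w3.npz",**c);print(cur()[0])
cv2.imwrite("pics/w3.png",im[:,:,::-1])
b=im[:,100:460,::-1]
b=cv2.convertScaleAbs(cv2.resize(b,None,fx=1.42,fy=1.42,interpolation=cv2.INTER_CUBIC),alpha=1.4,beta=15)
cv2.imwrite("pics/w3b.png",b)
```

```text
[ 0.43871641 -0.35462692  0.24005721]
[ 0.43824391 -0.35491181  0.24005987]
```

View pics/w3b.png

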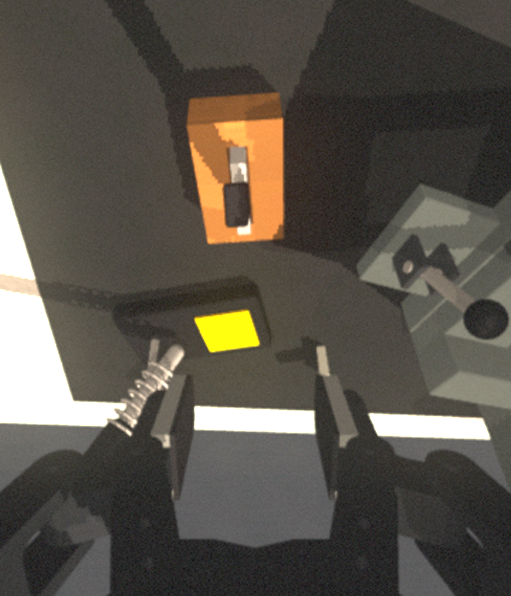

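The holder is in clear view. The handle, seen nearly end-on, is at crop (237,205) and the blade at (238,160). The iron stand sits behind the holder and the lever is to the right.

Run:
```python
from h import *
np.set_printoptions(precision=4,suppress=True)
c=dict(np.load("w3.npz"))
f=lambda x,y,z:plane("",(x/1.42+100,y/1.42),z,c)[:2]
print("handle end top edge",f(235,184,.122),f(235,184,.115),"lower",f(236,224,.122),f(236,224,.115))
print("blade front,rear", f(239,148,.05),f(244,233,.05))
print("holder top", f(191,121,.035),f(283,119,.035),f(208,242,.035),f(285,237,.035))
print(ctrl.get_obs()["q"]); p,R=cur(); print(R.as_matrix())
r=tool(13,36);g=np.array([.463,-.3585,.097]);go(g-.13*r.as_matrix()[:,2],r); go(g,r)
```

```text
handle end top edge [ 0.4326 -0.3607] [ 0.4376 -0.36  ] lower [ 0.4569 -0.3571] [ 0.4628 -0.3563]
blade front,rear [ 0.457  -0.3545] [ 0.5254 -0.3416]
holder top [ 0.4517 -0.3851] [ 0.4425 -0.3285] [ 0.5514 -0.3665] [ 0.5385 -0.3067]
[-1.1832  0.0289  1.8887  0.5858  1.1873 -3.1168]
[[-0.8466 -0.1572  0.5084]
 [-0.1165  0.9869  0.1112]
 [-0.5193  0.0349 -0.8539]]
dr [-0.09, -0.77, -0.73] xyz [6.42, -1.4, 0.48]
dr [-0.09, -0.77, -0.73] xyz [5.37, -1.24, 13.43]
```

Joint 6 is at its limit, so I'll use a smaller lean of 28°, which is allowed, and check the pre-grasp.

Run:
```python
from h import *
r=tool(12,28);g=np.array([.462,-.3565,.097]);go(g-.06*r.as_matrix()[:,2],r)
```

```text
dr [0.05, 0.56, -0.59] xyz [5.09, -0.99, 7.42]
```

Emit:
{"method": "send_rows", "body": {
  "dr": [
    [0.05,0.56,-0.59],
    [0.05,0.56,-0.59],
    [0.05,0.56,-0.59],
    [0.05,0.56,-0.59],
    [0.05,0.56,-0.59],
    [0.05,0.56,-0.59],
    [0.05,0.56,-0.59],
    [0.05,0.56,-0.59]
  ],
  "xyz": [
    [1.5,-0.3,2],
    [3,-0.6,4],
    [4,-0.8,6],
    [5.1,-1,7.4],
    [5.1,-1,7.4],
    [5.1,-1,7.4],
    [5.1,-1,7.4],
    [5.1,-1,7.4]
  ],
  "jaw": [50,50,50,50,50,50,50,50]
}}

```text
time_s: 4.3
eef_pos: [0.4517, -0.3579, 0.1639]
eef_rot: [0.224, -0.088, 0.97, 0.023]
wrist_force: [-0.2, -0.7, 0.8]
opening: 0.499
grasp_force: 0.0
```

Run:
```python
from h import *
print(ctrl.get_obs()["q"])
r=tool(12,28);g=np.array([.462,-.3565,.097]);go(g-.06*r.as_matrix()[:,2],r);go(g,r);p,R=cur();print(p,R.as_matrix())
```

```text
[-1.1090046   0.15897839  1.89029545  0.51803259  1.02749135 -3.1175068 ]
dr [-0.07, -0.32, -0.27] xyz [2.21, -0.14, 0.47]
dr [-0.07, -0.32, -0.27] xyz [2.01, -0.09, 6.47]
[ 0.45169226 -0.35789599  0.1639154 ] [[-0.88397418 -0.18029067  0.43137562]
 [-0.15934163  0.98359497  0.08456461]
 [-0.4395451   0.00601683 -0.89820037]]
```

Both leans hit the joint-6 limit, so I'll flip the tool half a turn about its z, which gives the same grasp with joint 6 near 0. I'll use about 39° lean, so the wrist camera side stays clear of the press head.

Emit:
{"method": "send_rows", "body": {
  "dr": [
    [0,0,1.7],
    [0,0,3.4],
    [0,0,5.1],
    [0,0,6.8],
    [0,0,8.5],
    [0,0,10.2],
    [0,0,11.9],
    [0,0,13.6]
  ],
  "xyz": [
    [0,0,-2],
    [0,0,-4],
    [0,0,-5],
    [0,0,-5],
    [0,0,-5],
    [0,0,-5],
    [0,0,-5],
    [0,0,-5]
  ],
  "jaw": [50,50,50,50,50,50,50,50]
}}

```text
time_s: 5.3
eef_pos: [0.4301, -0.3619, 0.2085]
eef_rot: [0.154, 0.57, 0.79, 0.165]
wrist_force: [-0.2, 0.3, 0.0]
opening: 0.5
grasp_force: 0.0
```

Run:
```python
from h import *
print(ctrl.get_obs()["q"])
r=tool(12,38)*Ro.from_euler('z',180,degrees=True);g=np.array([.462,-.3565,.097]);go(g-.08*r.as_matrix()[:,2],r)
```

```text
[-1.153191    0.07187074  1.88414706  0.49385326  1.12906537 -1.67571782]
dr [-1.63, 1.55, 16.02] xyz [0.3, -3.63, 3.61]
```

Emit:
{"method": "send_rows", "body": {
  "dr": [
    [-0.2,0.2,1.7],
    [-0.4,0.4,3.4],
    [-0.6,0.6,5.1],
    [-0.8,0.8,6.8],
    [-1,0.9,8.5],
    [-1.2,1.1,10.2],
    [-1.3,1.2,11.9],
    [-1.5,1.4,13.6]
  ],
  "xyz": [
    [0,-1,0],
    [0,-2,0],
    [0,-2.5,0.5],
    [0.1,-3,1],
    [0.1,-3,2],
    [0.2,-3.4,2.5],
    [0.2,-3.5,3],
    [0.2,-3.6,3.3]
  ],
  "jaw": [50,50,50,50,50,50,50,50]
}}

```text
time_s: 6.3
eef_pos: [0.4132, -0.3681, 0.1629]
eef_rot: [-0.004, 0.922, 0.221, 0.32]
wrist_force: [-0.4, 0.5, -0.2]
opening: 0.497
grasp_force: 0.0
```

Run:
```python
from h import *
print(ctrl.get_obs()["q"])
r=tool(12,38)*Ro.from_euler('z',180,degrees=True);g=np.array([.462,-.3565,.097]);go(g-.08*r.as_matrix()[:,2],r)
```

```text
[-1.29940938  0.15966145  1.96807477  0.73630218  1.12355505 -0.56620529]
dr [-0.24, 0.1, 2.41] xyz [-0.07, -0.14, 0.28]
```

Joint 6 has room now. Finish the turn, then look.

Emit:
{"method": "send_rows", "body": {
  "dr": [
    [-0.24,0.1,1.2],
    [-0.24,0.1,2.41],
    [-0.24,0.1,2.41],
    [-0.24,0.1,2.41],
    [-0.24,0.1,2.41],
    [-0.24,0.1,2.41],
    [-0.24,0.1,2.41],
    [-0.24,0.1,2.41]
  ],
  "xyz": [
    [0,-0.1,0.3],
    [0,-0.1,0.3],
    [0,-0.1,0.3],
    [0,-0.1,0.3],
    [0,-0.1,0.3],
    [0,-0.1,0.3],
    [0,-0.1,0.3],
    [0,-0.1,0.3]
  ],
  "jaw": [50,50,50,50,50,50,50,50]
}}

```text
time_s: 7.3
eef_pos: [0.4145, -0.3665, 0.1602]
eef_rot: [-0.034, 0.94, 0.102, 0.324]
wrist_force: [-0.1, -1.1, -0.5]
opening: 0.503
grasp_force: 0.0
```

Run:
```python
from h import *
print(ctrl.get_obs()["q"])
r=tool(12,38)*Ro.from_euler('z',180,degrees=True);g=np.array([.462,-.3565,.097]);go(g,r)
c=ctrl.calibration("wrist"); im=ctrl.camera("wrist"); np.savez("w4.npz",**c)
cv2.imwrite("pics/w4.png",im[:,:,::-1])
b=im[:,:,::-1]
cv2.imwrite("pics/w4b.png",cv2.convertScaleAbs(b,alpha=1.4,beta=15))
```

```text
[-1.3015968   0.15161606  1.99025178  0.76228883  1.09719391 -0.34150903]
dr [-0.01, 0.0, 0.06] xyz [-0.07, 0.01, 7.97]
```

View pics/w4b.png

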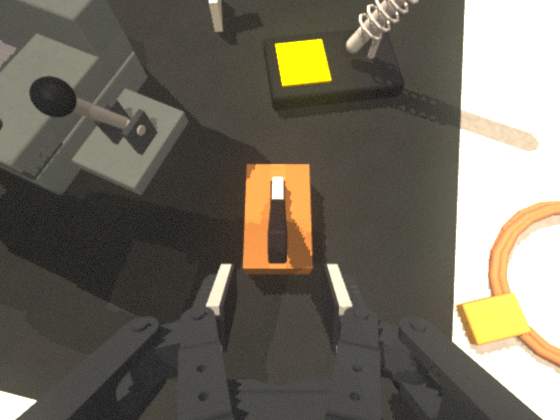

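The handle at (278,235) is centred between the fingers and in line with them, so the yaw is right. I'll descend 8 cm and close.

Emit:
{"method": "send_rows", "body": {
  "dr": [
    [0,0,0],
    [0,0,0],
    [0,0,0],
    [0,0,0],
    [0,0,0],
    [0,0,0],
    [0,0,0],
    [0,0,0]
  ],
  "xyz": [
    [0,0,3],
    [0,0,6],
    [0,0,8],
    [0,0,8],
    [0,0,8],
    [0,0,8],
    [0,0,8],
    [0,0,8]
  ],
  "jaw": [50,50,50,50,50,0,0,0]
}}

```text
time_s: 8.35
eef_pos: [0.4627, -0.3569, 0.098]
eef_rot: [-0.033, 0.94, 0.102, 0.324]
wrist_force: [-3.1, 0.1, 4.5]
opening: 0.136
grasp_force: 59.6
```

Emit:
{"method": "send_rows", "body": {
  "dr": [
    [0,0,0],
    [0,0,0],
    [0,0,0],
    [0,0,0],
    [0,0,0],
    [0,0,0],
    [0,0,0],
    [0,0,0]
  ],
  "xyz": [
    [0,0,0],
    [0,0,0],
    [0,0,0],
    [0,0,0],
    [0,0,0],
    [0,0,0],
    [0,0,0],
    [0,0,0]
  ],
  "jaw": [0,0,0,0,0,0,0,0]
}}

```text
time_s: 9.35
eef_pos: [0.4627, -0.357, 0.098]
eef_rot: [-0.033, 0.94, 0.102, 0.324]
wrist_force: [-3.0, -0.5, 7.0]
opening: 0.133
grasp_force: 59.8
```

Run:
```python
from h import *
o=ctrl.get_obs();print(o["wrist_force"],o["opening"],o["grasp_force"],cur()[0])
p,R=cur(); print(R.as_matrix()); go(p+[0,0,.09],R)
```

```text
[-3.01136842 -0.4887964   7.02697884] 0.13278082262303476 59.777419567108154 [ 0.46272315 -0.35696145  0.09802004]
[[ 0.76922351  0.21249136  0.60261316]
 [ 0.16986357 -0.97715432  0.12773335]
 [ 0.61598828  0.00410653 -0.78774461]]
dr [0.0, 0.0, 0.0] xyz [5.54, 0.04, -7.09]
```

Gripped: opening 11.3 mm, 60 N. Lift it and work out the transit.

Emit:
{"method": "send_rows", "body": {
  "dr": [
    [0,0,0],
    [0,0,0],
    [0,0,0],
    [0,0,0],
    [0,0,0],
    [0,0,0],
    [0,0,0],
    [0,0,0]
  ],
  "xyz": [
    [1,0,-1.28],
    [2,0,-2.56],
    [3.1,0,-4],
    [4.3,0,-5.5],
    [5.6,0,-7.1],
    [7,0,-9],
    [8.6,0,-11],
    [8.6,0,-11]
  ],
  "jaw": [0,0,0,0,0,0,0,0]
}}

```text
time_s: 10.35
eef_pos: [0.4632, -0.357, 0.2398]
eef_rot: [-0.031, 0.94, 0.103, 0.325]
wrist_force: [0.2, -0.4, -2.2]
opening: 0.132
grasp_force: 58.8
```

```bash
cat >> h.py <<'E'
YAW,MX,MY,BZ=-12.8,.579,.160,.056
def press(x,y,z):
    "press coords (z above bed) -> world"
    return np.array([*(Ro.from_euler('z',YAW,degrees=True).apply([MX+x,MY+y,0])[:2]),BZ+z])
def inpress(p):
    q=Ro.from_euler('z',-YAW,degrees=True).apply(p); return q-[MX,MY,BZ]
def key(x,y,z,lean=38,dyaw=0): # tcp pose for key origin at press x,y, z above bed
    return press(x-.036,y,z+.088), tool(YAW+dyaw,lean)*Ro.from_euler('z',180,degrees=True)
E
python3 - <<'E'
from h import *
print(ctrl.get_obs()["q"],ctrl.get_obs()["opening"],cur()[0])
z=tool(12,38).as_matrix()[:,2]; p,R=cur(); a=R.as_matrix(); print("lean",np.degrees(np.arccos(-a[2,2])),"yaw",np.degrees(np.arctan2(-a[0,1],a[1,1]))+180)
go(*key(-.14,-.084,.10))
E
```

```text
[-1.19516838  0.06230742  1.89878147  0.72312851  1.16275292 -0.13353936] 0.13244657441217336 [ 0.46324469 -0.35704802  0.23979107]
lean 38.05649603201642 yaw 12.290030205993872
dr [-2.52, -0.03, 3.34] xyz [2.05, -34.54, 0.72]
```

Emit:
{"method": "send_rows", "body": {
  "dr": [
    [-0.3,0,0.42],
    [-0.6,0,0.84],
    [-0.95,0,1.25],
    [-1.25,0,1.7],
    [-1.6,0,2.1],
    [-1.9,0,2.5],
    [-2.2,0,2.9],
    [-2.52,-0.03,3.34]
  ],
  "xyz": [
    [0,-3,0],
    [0,-7,0],
    [0,-11,0],
    [0.2,-16,0],
    [0.5,-21,0],
    [1,-26,0.3],
    [1.5,-30.5,0.5],
    [2.05,-34.5,0.7]
  ],
  "jaw": [0,0,0,0,0,0,0,0]
}}

```text
time_s: 11.35
eef_pos: [0.4086, -0.0246, 0.2401]
eef_rot: [0.032, 0.942, -0.1, 0.319]
wrist_force: [0.6, -0.1, -2.6]
opening: 0.134
grasp_force: 59.1
```

Run:
```python
from h import *
print(ctrl.get_obs()["q"],inpress(cur()[0]))
print("settle");go(*key(-.14,-.084,.10)); print("low");go(*key(-.14,-.084,.025))
```

```text
[-0.48252616 -0.75397808  2.4609123   0.23156034  0.81388641  1.19354567] [-0.17506219 -0.09344683  0.18411715]
settle
dr [-0.11, 0.1, 0.08] xyz [0.17, -0.95, -0.35]
low
dr [-0.11, 0.1, 0.08] xyz [-4.39, -0.92, 5.6]
```

Emit:
{"method": "send_rows", "body": {
  "dr": [
    [-0.11,0.1,0.08],
    [-0.11,0.1,0.08],
    [-0.11,0.1,0.08],
    [-0.11,0.1,0.08],
    [-0.11,0.1,0.08],
    [-0.11,0.1,0.08],
    [-0.11,0.1,0.08],
    [-0.11,0.1,0.08]
  ],
  "xyz": [
    [-1,-0.9,1],
    [-2,-0.9,2.2],
    [-3,-0.9,3.6],
    [-4,-0.9,5],
    [-4.4,-0.9,5.6],
    [-4.4,-0.9,5.6],
    [-4.4,-0.9,5.6],
    [-4.4,-0.9,5.6]
  ],
  "jaw": [0,0,0,0,0,0,0,0]
}}

```text
time_s: 12.35
eef_pos: [0.4112, -0.0173, 0.1707]
eef_rot: [0.037, 0.939, -0.104, 0.324]
wrist_force: [-0.2, 1.2, -3.0]
opening: 0.129
grasp_force: 59.3
```

Run:
```python
from h import *
print(ctrl.get_obs()["q"],inpress(cur()[0]))
go(*key(-.055,-.080,.015)); go(*key(-.055,-.080,.006))
c=ctrl.calibration("wrist"); im=ctrl.camera("wrist"); np.savez("w5.npz",**c)
s=ctrl.camera("side")
cv2.imwrite("pics/side5.png",s[:,:,::-1])
b=cv2.resize(s[150:320,170:320,::-1],None,fx=2.5,fy=2.5,interpolation=cv2.INTER_CUBIC)
b=np.hstack([im[:,140:540,::-1],np.vstack([cv2.resize(b,(360,408)),np.zeros((12,360,3),np.uint8)])])
cv2.imwrite("pics/w5b.png",cv2.convertScaleAbs(b,alpha=1.4,beta=15)); print(b.shape)
```

```text
[-0.4304153  -0.59993806  2.54655994  0.24386899  0.55382721  1.19665579] [-0.17420053 -0.08573023  0.1147003 ]
dr [-0.0, -0.02, 0.02] xyz [5.83, -0.56, 6.05]
dr [-0.0, -0.02, 0.02] xyz [5.27, -0.56, 6.76]
(420, 760, 3)
```

View pics/w5b.png

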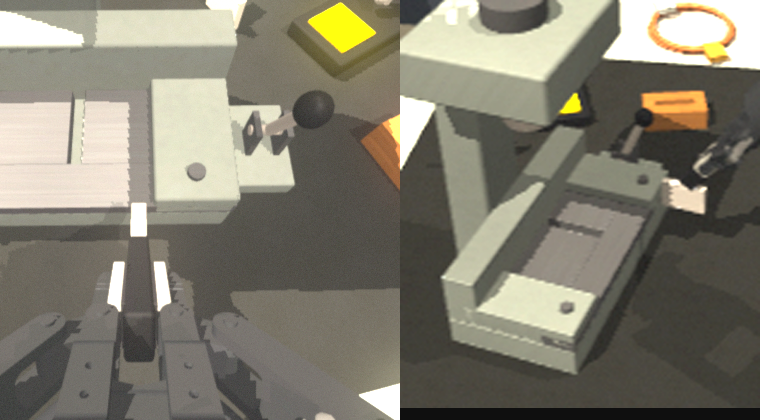

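The wrist view (right = -y) shows the key straight at column 139, parallel to the keyway at about (77,130), with the cheek edge at column 152. In the side view the holder is empty. I'll re-check the press geometry from this close view.

Run:
```python
from h import *
np.set_printoptions(precision=4,suppress=True)
c=dict(np.load("w5.npz"))
f=lambda x,y,z=.056:inpress(plane("",(x+140,y),z,c))
for n,a in dict(kwF=(77,165),kwR=(77,95),backR=(20,93),backR2=(120,93),front=(10,209),front2=(110,207),bed_cheekF=(150,205),bed_cheekR=(149,95)).items(): print(n,f(*a))
print("cheek top edge",f(155,190,.07),f(152,82,.07))
print("blade front tip",f(139,205,.056+.025+.04))
```

```text
kwF [-0.046  -0.0288 -0.    ]
kwR [ 0.0327 -0.0238 -0.    ]
backR [ 0.0351  0.0339 -0.    ]
backR2 [ 0.0352 -0.067  -0.    ]
front [-0.0894  0.0274 -0.    ]
front2 [-0.0874 -0.0606 -0.    ]
bed_cheekF [-0.0855 -0.096  -0.    ]
bed_cheekR [ 0.0328 -0.0963 -0.    ]
cheek top edge [-0.0771 -0.0999  0.014 ] [ 0.0366 -0.0988  0.014 ]
blade front tip [-0.1099 -0.0861  0.065 ]
```

The yaw and y are right, and x should shift by about -4 mm. I'll move in over the apron, then forward to x ≈ -7 mm and low.

Emit:
{"method": "send_rows", "body": {
  "dr": [
    [0,0,0],
    [0,0,0],
    [0,0,0],
    [0,0,0],
    [0,0,0],
    [0,0,0],
    [0,0,0],
    [0,0,0]
  ],
  "xyz": [
    [1,-0.5,1],
    [2,-0.5,2],
    [3,-0.5,3],
    [4,-0.5,4.2],
    [5,-0.5,5.6],
    [5.4,-0.5,6.3],
    [5.4,-0.5,6.3],
    [5.4,-0.5,6.3]
  ],
  "jaw": [0,0,0,0,0,0,0,0]
}}

```text
time_s: 13.45
eef_pos: [0.4908, -0.0299, 0.1534]
eef_rot: [0.036, 0.94, -0.104, 0.323]
wrist_force: [0.8, 0.9, -0.9]
opening: 0.129
grasp_force: 59.4
```

Run:
```python
from h import *
print(ctrl.get_obs()["wrist_force"],inpress(cur()[0])-[-.036,0,.088])
go(*key(-.007,-.080,.006));go(*key(-.007,-.080,.002))
```

```text
[ 0.84672864  0.89065846 -0.92242257] [-0.05781275 -0.0803923   0.00941224]
dr [-0.01, 0.0, 0.02] xyz [3.79, -0.03, 3.4]
dr [-0.01, 0.0, 0.02] xyz [3.55, -0.03, 3.71]
```

Emit:
{"method": "send_rows", "body": {
  "dr": [
    [0,0,0],
    [0,0,0],
    [0,0,0],
    [0,0,0],
    [0,0,0],
    [0,0,0],
    [0,0,0],
    [0,0,0]
  ],
  "xyz": [
    [0.8,0,0.64],
    [1.6,0,1.3],
    [2.4,0,1.95],
    [3.2,0,2.6],
    [3.9,0,3.2],
    [3.85,0,3.3],
    [3.8,0,3.4],
    [3.8,0,3.4]
  ],
  "jaw": [0,0,0,0,0,0,0,0]
}}

```text
time_s: 14.45
eef_pos: [0.5404, -0.0411, 0.1498]
eef_rot: [0.036, 0.94, -0.105, 0.323]
wrist_force: [0.7, -0.4, -2.0]
opening: 0.136
grasp_force: 59.4
```

Run:
```python
from h import *
print(ctrl.get_obs()["wrist_force"],inpress(cur()[0])-[-.036,0,.088])
go(*key(-.007,-.080,0));go(*key(-.007,-.080,-.003))
```

```text
[ 0.72994554 -0.44453873 -1.98752232] [-0.0068953  -0.0803256   0.00579237]
dr [-0.01, 0.0, 0.02] xyz [-0.36, -0.03, 0.45]
dr [-0.01, 0.0, 0.02] xyz [-0.55, -0.03, 0.69]
```

Lower gently until contact, one millimetre or so per row.

Emit:
{"method": "send_rows", "body": {
  "dr": [
    [0,0,0],
    [0,0,0],
    [0,0,0],
    [0,0,0],
    [0,0,0],
    [0,0,0],
    [0,0,0],
    [0,0,0]
  ],
  "xyz": [
    [-0.08,0,0.1],
    [-0.16,0,0.2],
    [-0.22,0,0.28],
    [-0.28,0,0.35],
    [-0.32,0,0.41],
    [-0.36,0,0.46],
    [-0.36,0,0.46],
    [-0.36,0,0.46]
  ],
  "jaw": [0,0,0,0,0,0,0,0]
}}

```text
time_s: 15.45
eef_pos: [0.5409, -0.0413, 0.1443]
eef_rot: [0.036, 0.94, -0.105, 0.324]
wrist_force: [-0.6, 0.1, -1.6]
opening: 0.13
grasp_force: 59.4
```

Emit:
{"method": "send_rows", "body": {
  "dr": [
    [0,0,0],
    [0,0,0],
    [0,0,0],
    [0,0,0],
    [0,0,0],
    [0,0,0],
    [0,0,0],
    [0,0,0]
  ],
  "xyz": [
    [-0.03,0,0.04],
    [-0.06,0,0.08],
    [-0.09,0,0.12],
    [-0.12,0,0.16],
    [-0.12,0,0.16],
    [-0.12,0,0.16],
    [-0.12,0,0.16],
    [-0.12,0,0.16]
  ],
  "jaw": [0,0,0,0,0,0,0,0]
}}

```text
time_s: 16.45
eef_pos: [0.5421, -0.0416, 0.1439]
eef_rot: [0.037, 0.939, -0.104, 0.325]
wrist_force: [-3.5, 1.7, 7.1]
opening: 0.129
grasp_force: 60.8
```

Contact at about 9 N. Drag toward +y (tool -y), 44 mm in this call, with the same down-pressure.

Emit:
{"method": "send_rows", "body": {
  "dr": [
    [0,0,0],
    [0,0,0],
    [0,0,0],
    [0,0,0],
    [0,0,0],
    [0,0,0],
    [0,0,0],
    [0,0,0]
  ],
  "xyz": [
    [0,-0.5,0],
    [0,-1.1,0],
    [0,-1.7,0],
    [0,-2.3,0],
    [0,-2.9,0],
    [0,-3.5,0],
    [0,-4,0],
    [0,-4.4,0]
  ],
  "jaw": [0,0,0,0,0,0,0,0]
}}

```text
time_s: 17.45
eef_pos: [0.5521, 0.0012, 0.1439]
eef_rot: [0.037, 0.939, -0.104, 0.326]
wrist_force: [-0.6, -2.0, 5.4]
opening: 0.133
grasp_force: 60.3
```

Run:
```python
from h import *
print(ctrl.get_obs()["wrist_force"],ctrl.get_obs()["torque"],inpress(cur()[0])-[-.036,0,.088]);p,R=cur();a=R.as_matrix()
print("lean",np.degrees(np.arccos(-a[2,2])),"yaw",np.degrees(np.arctan2(-a[0,1],a[1,1]))%360-180)
```

```text
[-0.60974083 -1.98924009  5.4030023 ] [-0.65408686 -0.03621561 -0.34476069] [-0.00493782 -0.03647392 -0.00010599]
lean 38.243845175211526 yaw -12.706660958252911
```

Emit:
{"method": "send_rows", "body": {
  "dr": [
    [0,0,0],
    [0,0,0],
    [0,0,0],
    [0,0,0],
    [0,0,0],
    [0,0,0],
    [0,0,0],
    [0,0,0]
  ],
  "xyz": [
    [-0.06,-0.1,0.08],
    [-0.06,-0.2,0.08],
    [-0.06,-0.3,0.08],
    [-0.06,-0.4,0.08],
    [-0.06,-0.5,0.08],
    [-0.06,-0.6,0.08],
    [-0.06,-0.7,0.08],
    [-0.06,-0.7,0.08]
  ],
  "jaw": [0,0,0,0,0,0,0,0]
}}

```text
time_s: 18.45
eef_pos: [0.5543, 0.0079, 0.1437]
eef_rot: [0.037, 0.939, -0.104, 0.326]
wrist_force: [-0.8, -2.7, 7.2]
opening: 0.126
grasp_force: 60.6
```

Emit:
{"method": "send_rows", "body": {
  "dr": [
    [0,0,0],
    [0,0,0],
    [0,0,0],
    [0,0,0],
    [0,0,0],
    [0,0,0],
    [0,0,0],
    [0,0,0]
  ],
  "xyz": [
    [-0.03,-0.06,0.04],
    [-0.06,-0.12,0.08],
    [-0.06,-0.18,0.08],
    [-0.06,-0.24,0.08],
    [-0.06,-0.3,0.08],
    [-0.06,-0.35,0.08],
    [-0.06,-0.4,0.08],
    [-0.06,-0.4,0.08]
  ],
  "jaw": [0,0,0,0,0,0,0,0]
}}

```text
time_s: 19.45
eef_pos: [0.5526, 0.0126, 0.1397]
eef_rot: [0.036, 0.94, -0.104, 0.323]
wrist_force: [-0.6, -0.4, -1.6]
opening: 0.132
grasp_force: 59.4
```

Run:
```python
from h import *
print(ctrl.get_obs()["wrist_force"],inpress(cur()[0])-[-.036,0,.088])
```

```text
[-0.56055342 -0.44001582 -1.59209291] [-0.0069178  -0.02530216 -0.00434327]
```

It dropped 4 mm with the force gone, so the foot is in the keyway. Now lower the rest, about 12 mm.

Emit:
{"method": "send_rows", "body": {
  "dr": [
    [0,0,0],
    [0,0,0],
    [0,0,0],
    [0,0,0],
    [0,0,0],
    [0,0,0],
    [0,0,0],
    [0,0,0]
  ],
  "xyz": [
    [-0.12,0,0.16],
    [-0.25,0,0.32],
    [-0.37,0,0.47],
    [-0.49,0,0.63],
    [-0.6,0,0.77],
    [-0.68,0,0.87],
    [-0.74,0,0.95],
    [-0.74,0,0.95]
  ],
  "jaw": [0,0,0,0,0,0,0,0]
}}

```text
time_s: 20.45
eef_pos: [0.553, 0.0124, 0.1281]
eef_rot: [0.036, 0.94, -0.104, 0.324]
wrist_force: [-0.0, 0.8, -1.6]
opening: 0.133
grasp_force: 59.4
```

Run:
```python
from h import *
print(ctrl.get_obs()["wrist_force"],inpress(cur()[0])-[-.036,0,.088])
```

```text
[-0.03889245  0.77014193 -1.61915825] [-0.00647032 -0.02541553 -0.01586898]
```

It's 15.9 mm down, at the floor. Ease 1 mm lower, open, and back out along the tool axis.

Emit:
{"method": "send_rows", "body": {
  "dr": [
    [0,0,0],
    [0,0,0],
    [0,0,0],
    [0,0,0],
    [0,0,0],
    [0,0,0],
    [0,0,0],
    [0,0,0]
  ],
  "xyz": [
    [-0.03,0,0.04],
    [-0.06,0,0.08],
    [-0.06,0,0.08],
    [-0.06,0,0.08],
    [-0.06,0,0.08],
    [-0.06,0,0.08],
    [-0.06,0,0.08],
    [-0.06,0,0.08]
  ],
  "jaw": [0,0,0,0,20,35,35,35]
}}

```text
time_s: 21.45
eef_pos: [0.553, 0.0123, 0.1271]
eef_rot: [0.036, 0.94, -0.105, 0.324]
wrist_force: [0.1, -0.2, 0.4]
opening: 0.354
grasp_force: 0.0
```

Emit:
{"method": "send_rows", "body": {
  "dr": [
    [0,0,0],
    [0,0,0],
    [0,0,0],
    [0,0,0],
    [0,0,0],
    [0,0,0],
    [0,0,0],
    [0,0,0]
  ],
  "xyz": [
    [0,0,0],
    [0,0,-0.5],
    [0,0,-1.5],
    [0,0,-3],
    [0,0,-5],
    [0,0,-7],
    [0,0,-9],
    [0,0,-9]
  ],
  "jaw": [35,35,35,35,35,35,35,35]
}}

```text
time_s: 22.45
eef_pos: [0.4993, 0.0248, 0.2001]
eef_rot: [0.036, 0.939, -0.104, 0.326]
wrist_force: [0.6, -0.2, -0.7]
opening: 0.351
grasp_force: 0.0
```

Run:
```python
from h import *
print(ctrl.get_obs()["wrist_force"],ctrl.get_obs()["q"],inpress(cur()[0]),cur()[0])
c=ctrl.calibration("wrist"); im=ctrl.camera("wrist"); s=ctrl.camera("side")
b=cv2.resize(s[150:318,170:314,::-1],(360,420),interpolation=cv2.INTER_CUBIC)
b=np.hstack([im[:,120:540,::-1],b])
cv2.imwrite("pics/w6b.png",cv2.convertScaleAbs(b,alpha=1.4,beta=15)); print(b.shape)
```

```text
[ 0.57726235 -0.20338374 -0.6506527 ] [-0.16762917 -0.29048759  2.30387681 -0.07533559  0.46250602  1.6801572 ] [-0.0975835  -0.02522568  0.1441034 ] [0.49931204 0.02476799 0.2001034 ]
(420, 780, 3)
```

View pics/w6b.png

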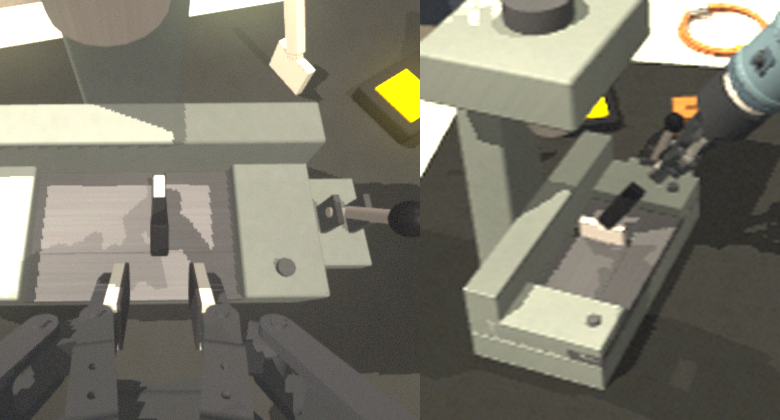

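The key stands upright in the keyway with its handle to the front (wrist (160,215)), released. The lever ball is at (407,218) in the wrist view. Next, a pose in front of the lever with the fingers shut.

Run:
```python
from h import *
np.set_printoptions(precision=4,suppress=True)
F=Ro.from_euler('z',180,degrees=True)
a=go(press(-.15,-.06,.16),tool(YAW,30)*F)
b=go(press(-.13,-.215,.135),tool(YAW,12)*F)
```

```text
dr [-0.0, -1.35, 0.02] xyz [-3.04, 3.45, -4.61]
dr [-0.0, -4.35, 0.02] xyz [-3.04, 18.95, -1.41]
```

Emit:
{"method": "send_rows", "body": {
  "dr": [
    [0,0,0],
    [0,-0.5,0],
    [0,-1.35,0],
    [0,-2,0],
    [0,-2.8,0],
    [0,-3.6,0],
    [0,-4.35,0],
    [0,-4.35,0]
  ],
  "xyz": [
    [-1,0,-2],
    [-2,1.5,-4],
    [-3,3.5,-4.6],
    [-3,7,-4],
    [-3,11,-3],
    [-3,15,-2],
    [-3,19,-1.4],
    [-3,19,-1.4]
  ],
  "jaw": [20,0,0,0,0,0,0,0]
}}

```text
time_s: 23.55
eef_pos: [0.426, -0.1565, 0.1898]
eef_rot: [0.012, 0.988, -0.112, 0.102]
wrist_force: [0.4, 0.1, -0.4]
opening: -0.0
grasp_force: 0.0
```

Run:
```python
from h import *
np.set_printoptions(precision=4,suppress=True)
F=Ro.from_euler('z',180,degrees=True)
print(ctrl.get_obs()["q"],inpress(cur()[0]))
a=go(press(-.10,-.215,.059),tool(YAW,12)*F)
b=go(press(.018,-.215,.059),tool(YAW,12)*F,a)
```

```text
[-0.6757 -0.1749  2.1063  0.1038  1.0266  1.0752] [-0.1289 -0.2182  0.1338]
dr [0.01, 0.03, -0.02] xyz [1.3, -0.33, 7.92]
dr [0.0, 0.0, 0.0] xyz [11.54, 0.0, 2.45]
```

Emit:
{"method": "send_rows", "body": {
  "dr": [
    [0,0,0],
    [0,0,0],
    [0,0,0],
    [0,0,0],
    [0,0,0],
    [0,0,0],
    [0,0,0],
    [0,0,0]
  ],
  "xyz": [
    [0.3,-0.2,2],
    [0.6,-0.3,4],
    [1,-0.3,6],
    [1.3,-0.3,7.9],
    [1.3,-0.3,7.9],
    [1.3,-0.3,7.9],
    [1.3,-0.3,7.9],
    [1.3,-0.3,7.9]
  ],
  "jaw": [0,0,0,0,0,0,0,0]
}}

```text
time_s: 24.55
eef_pos: [0.455, -0.1574, 0.1169]
eef_rot: [0.012, 0.988, -0.11, 0.104]
wrist_force: [-0.4, 0.0, -0.6]
opening: 0.0
grasp_force: 0.0
```

Emit:
{"method": "send_rows", "body": {
  "dr": [
    [0,0,0],
    [0,0,0],
    [0,0,0],
    [0,0,0],
    [0,0,0],
    [0,0,0],
    [0,0,0],
    [0,0,0]
  ],
  "xyz": [
    [1.2,0,0.25],
    [2.4,0,0.5],
    [3.5,0,0.75],
    [4.6,0,1],
    [5.7,0,1.2],
    [6.8,0,1.45],
    [7.9,0,1.7],
    [9,0,1.9]
  ],
  "jaw": [0,0,0,0,0,0,0,0]
}}

```text
time_s: 25.55
eef_pos: [0.5451, -0.1775, 0.1161]
eef_rot: [0.012, 0.988, -0.11, 0.103]
wrist_force: [-1.8, 0.4, -0.9]
opening: -0.001
grasp_force: 1.1
```

Emit:
{"method": "send_rows", "body": {
  "dr": [
    [0,0,0],
    [0,0,0],
    [0,0,0],
    [0,0,0],
    [0,0,0],
    [0,0,0],
    [0,0,0],
    [0,0,0]
  ],
  "xyz": [
    [0.4,0,0.1],
    [0.8,0,0.2],
    [1.1,0,0.25],
    [1.4,0,0.3],
    [1.6,0,0.35],
    [1.8,0,0.4],
    [1.9,0,0.4],
    [1.9,0,0.4]
  ],
  "jaw": [0,0,0,0,0,0,0,0]
}}

```text
time_s: 26.55
eef_pos: [0.5636, -0.1818, 0.1164]
eef_rot: [0.012, 0.988, -0.11, 0.103]
wrist_force: [-1.3, 0.9, -0.5]
opening: -0.001
grasp_force: 0.5
```

Run:
```python
from h import *
np.set_printoptions(precision=4,suppress=True)
print(ctrl.get_obs()["wrist_force"],inpress(cur()[0]))
```

```text
[-1.2676  0.9495 -0.5108] [ 0.0109 -0.2124  0.0604]
```

Emit:
{"method": "send_rows", "body": {
  "dr": [
    [0,0,0],
    [0,0,0],
    [0,0,0],
    [0,0,0],
    [0,0,0],
    [0,0,0],
    [0,0,0],
    [0,0,0]
  ],
  "xyz": [
    [0.15,0,0.03],
    [0.3,0,0.06],
    [0.45,0,0.1],
    [0.6,0,0.12],
    [0.75,0,0.16],
    [0.9,0,0.2],
    [0.9,0,0.2],
    [0.9,0,0.2]
  ],
  "jaw": [0,0,0,0,0,0,0,0]
}}

```text
time_s: 27.55
eef_pos: [0.5658, -0.1821, 0.1151]
eef_rot: [0.01, 0.989, -0.109, 0.095]
wrist_force: [-39.3, 6.3, 28.8]
opening: -0.004
grasp_force: 24.4
```

The force rose sharply, so the lever is at its stop. Back off, lift, and check.

Emit:
{"method": "send_rows", "body": {
  "dr": [
    [0,0,0],
    [0,0,0],
    [0,0,0],
    [0,0,0],
    [0,0,0],
    [0,0,0],
    [0,0,0],
    [0,0,0]
  ],
  "xyz": [
    [-1.5,0,-0.3],
    [-4,0,-0.8],
    [-7,0,-1.4],
    [-10,0,-2],
    [-13,0,-4],
    [-15,0,-7],
    [-16,0,-10],
    [-16,0,-10]
  ],
  "jaw": [0,0,0,0,0,0,0,0]
}}

```text
time_s: 28.55
eef_pos: [0.4007, -0.1459, 0.1836]
eef_rot: [0.014, 0.988, -0.11, 0.106]
wrist_force: [0.5, 0.4, 0.2]
opening: -0.0
grasp_force: 0.0
```

Run:
```python
from h import *
print(ctrl.get_obs()["wrist_force"],inpress(cur()[0]))
s=ctrl.camera("side"); c=ctrl.camera("scene")
b=np.hstack([cv2.resize(c[180:390,220:360,::-1],(400,600),interpolation=cv2.INTER_CUBIC),cv2.resize(s[150:360,170:310,::-1],(400,600),interpolation=cv2.INTER_CUBIC)])
cv2.imwrite("pics/end.png",cv2.convertScaleAbs(b,alpha=1.4,beta=15))
```

```text
[0.4934271  0.3658168  0.23720509] [-0.15589992 -0.21352039  0.12759049]
```

View pics/end.png

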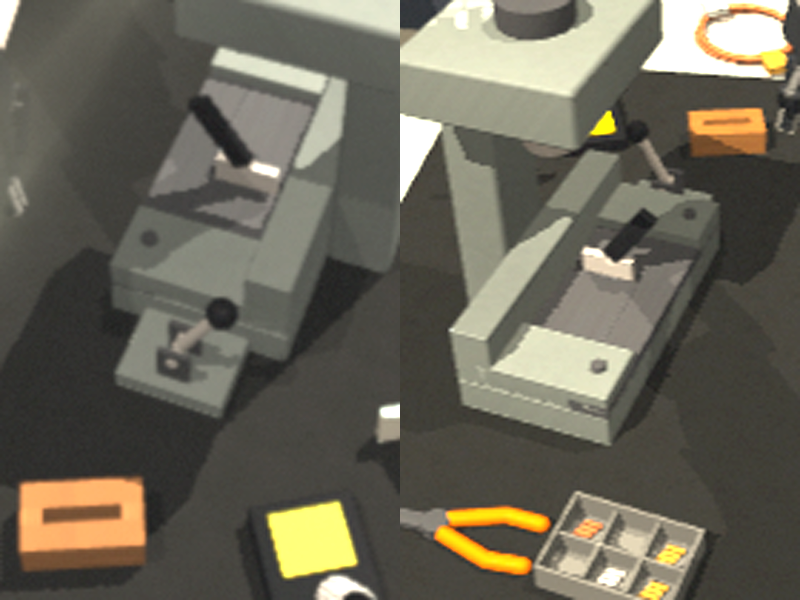

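The key stands upright in the keyway and the lever leans to the rear (ball at scene crop (221,313), side crop (637,131)). The bystanders haven't moved. I'll check the ball's position and hand in if it's right.

Run:
```python
from h import *
P,e=tri((220+221*.35,180+313*.35),(170+237*.35,150+131*.35)); q=inpress(P)+[0.004,0,.056]
ang=np.arctan2(q[0],q[2]-.045)+.5; print(q,e,"lever",ang)
if ang>.93: print(ctrl.hand_in())
```

```text
[ 0.04151351 -0.21556408  0.11364545] 0.00048680726378781593 lever 1.0439067054648894
the job is handed in; nothing more can be done
None
```

I handed the job in at about 29 s: the key stands upright in the keyway, the lever is at its rear stop (about 1.0 rad), and the parts box, cutters and soldering-iron stand were not touched.

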